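Weigh a batch of round-bottomed tops by make-weight on a spring scale

TASK

Weigh this batch of flip tops by make-weight: stand every wooden flip top from the rack upright, ball down and stem straight up, in its own orange ring on the scale's pan, and lay iron and brass weights on the pan until the needle rests inside the green sector. Leave the tops and weights resting there, never force the pan past the last black tick, and leave the marble jar, clamp with sticks and small pointed top where they are.

Things in the scene. Friction and masses are not known exactly. Their poses are not given: they have to be found in the camera images.
- top_a_ball (a point): Round-bottomed wooden flip top with red trim, may be absent: a ball 50 mm across (this point is the ball's centre) with a round stem 12 mm across that sticks out along this point's +z, from the ball's surface to 68 mm from this point. 65 to 95 g (not known beforehand). At the start it leans about 40 degrees in a ring of the dark rack (rings 85 mm apart), held by friction: in a ring it stays at whatever angle it is left; on the bare ledge it rocks and comes to rest stem up.
- top_b_ball (a point): Round-bottomed wooden flip top with blue trim, may be absent: a ball 50 mm across (this point is the ball's centre) with a round stem 12 mm across that sticks out along this point's +z, from the ball's surface to 68 mm from this point. 65 to 95 g (not known beforehand). At the start it leans about 40 degrees in a ring of the dark rack (rings 85 mm apart), held by friction: in a ring it stays at whatever angle it is left; on the bare ledge it rocks and comes to rest stem up.
- top_c_ball (a point): Round-bottomed wooden flip top with yellow trim, may be absent: a ball 50 mm across (this point is the ball's centre) with a round stem 12 mm across that sticks out along this point's +z, from the ball's surface to 68 mm from this point. 65 to 95 g (not known beforehand). At the start it leans about 40 degrees in a ring of the dark rack (rings 85 mm apart), held by friction: in a ring it stays at whatever angle it is left; on the bare ledge it rocks and comes to rest stem up.
- ring0 (a point): Centre of the upper rim of an orange ring fixed on the far half of the scale's pan: 34 mm inside, 44 mm outside, rim 12 mm above the pan's plate, rings 80 mm apart in a row. A ball seated in it has its centre 18 mm above this point. It sinks with the pan. Any top may go in any ring.
- ring1 (a point): Centre of the upper rim of an orange ring fixed on the far half of the scale's pan: 34 mm inside, 44 mm outside, rim 12 mm above the pan's plate, rings 80 mm apart in a row. A ball seated in it has its centre 18 mm above this point. It sinks with the pan. Any top may go in any ring.
- ring2 (a point): Centre of the upper rim of an orange ring fixed on the far half of the scale's pan: 34 mm inside, 44 mm outside, rim 12 mm above the pan's plate, rings 80 mm apart in a row. A ball seated in it has its centre 18 mm above this point. It sinks with the pan. Any top may go in any ring.
- pan_mid (a point): Middle of the upper face of the scale's flat aluminium pan, 200 mm along this point's x (x points away from the robot) by 260 mm along its y, with a rim 6 mm high. The rings stand in a row 52 mm to the +x side of this point; the half on the -x side (centre line 55 mm from this point) is bare and takes the weights. The pan stands 130 mm above the ledge when empty and only sinks straight down. A dial head as wide as 124 mm, 130 mm high, stands beyond the pan's far edge.
- pan (a joint): How far the sprung pan has sunk, in m: 0 empty, 0.010 more for every 100 g laid on it, end stop at 0.085. Damped: it settles within about a second. It turns the red needle of the dial (50 rad per m, clockwise; black ticks each 0.010): the green sector is centred on 0.050 and reaches 0.003 to either side of it.
- big0_mid (a point): Black iron weight of 100 g, an upright cylinder 26 mm across and 24 mm high; this point is its centre. Starts on the cork mat on the ledge.
- big1_mid (a point): Black iron weight of 100 g, an upright cylinder 26 mm across and 24 mm high; this point is its centre. Starts on the cork mat on the ledge.
- big2_mid (a point): Black iron weight of 100 g, an upright cylinder 26 mm across and 24 mm high; this point is its centre. Starts on the cork mat on the ledge.
- big3_mid (a point): Black iron weight of 100 g, an upright cylinder 26 mm across and 24 mm high; this point is its centre. Starts on the cork mat on the ledge.
- small0_mid (a point): Brass weight of 40 g, an upright cylinder 20 mm across and 16 mm high; this point is its centre. Starts on the cork mat on the ledge.
- small1_mid (a point): Brass weight of 40 g, an upright cylinder 20 mm across and 16 mm high; this point is its centre. Starts on the cork mat on the ledge.
- small2_mid (a point): Brass weight of 40 g, an upright cylinder 20 mm across and 16 mm high; this point is its centre. Starts on the cork mat on the ledge.
- marble_jar: Bystander: green marble jar, 68 mm across, 93 mm high; origin at its underside. To be left alone.
- clamp: Bystander: bulldog clamp with its sticks, steel clamp 50 mm wide with two pine sticks 150 mm long, lying flat, 21 mm high; origin at its underside. To be left alone.
- small_top: Bystander: small pointed top, 38 mm across, 47 mm high, standing upside down; origin at its underside. To be left alone.

How it is judged:
By the outcome, as a careful person would: the job done as asked, in the order asked, and still so for the second after the job is handed in, with the robot touching nothing.
Of top_a, top_b, top_c only 2 to 3 are there at a start; the rules pass over those that are not, and their reading is None.
At some moment in a run one of big0, big1, big2, big3, small0, small1, small2 may be knocked a few centimetres aside while the robot is not near it.
It also fails if it takes over 210 s, if anything falls off the work surface, if the arm or the gripper's body presses on something with over 40 N, if the wrist force passes 120 N, or if a joint passes its speed limit or range.

ROBOT

A 6-joint arm with a two-finger parallel gripper is mounted at the origin on the work surface. World frame = base frame: x ahead of the robot, y to its left, z up, the work surface at z = 0. Lengths are in m, angles in rad, forces in N, time in s.
With the tool pointing down it reaches from about 0.35 to 0.975 m from the base axis. Payload 4.9 kg.
Tool frame: the origin (TCP) lies at the very end of the fingers, on their centre line; the grasp point (between the pads) lies 19 mm behind it; z points along the fingers, y is the line along which they close (so a half turn about z gives the same grasp; the last joint's range is limited). The gripper opens to 85 mm and grips with 20 to 120 N. Pads are 22 mm wide; open, the fingers measure 114 mm over their backs; the gripper's body (76 mm by 85 mm) begins 54 mm behind the grasp point. The pads swing forward as they close: fully open they stand 13 mm farther back than shut.
Start: joints at [0.994, 0.053, 1.613, -0, 1.476, -0.119], TCP at [0.276, 0.561, 0.231] pointing down, gripper open.
Joint ranges: [-3.01, 3.01], [-1.01, 2.22], [0.06, 2.58], [-1.02, 4.17], [0.09, 2.62], [-3.14, 3.14]. Speed limits (rad/s): [2.57, 2.57, 3.14, 3.14, 3.14, 3.14].

INTERFACE

Orientations are given as a rotation vector (axis times angle).
In Python, from station import * gives the robot as it stands.
- The arm moves only by the shell command python3 -m crank 'ROWS' [OPENING] [FORCE]. ROWS is JSON, a list of rows, each an object with "offset": the shift along the tool's x, y, z in m, a list of three; "twist": the turn, a rotation vector about the tool's x, y, z in degrees, a list of three. In form: [{"offset": [x, y, z], "twist": [rx, ry, rz]}, ...]. A call has 1 to 20 rows; each row is the pose to reach, as a shift and turn from the pose commanded when the call began, along the tool's axes at that moment; what a row does not reach only later rows make up. A row lasts 1/8 s, in which the tool goes at most 62.5 mm and 10.7 degrees, less where a joint would pass 70% of its speed; a pose out of reach is approached as far as the arm can. A call with a gripper value outside its range is refused whole. OPENING is the opening, from 0 (shut) to 1 (fully open), set as the call begins (- or left out, the last holds). The fingers move at their own pace and stop on an object; FORCE is the grip in N (left out, the last holds). Time passes only in rows, so rows that repeat a pose let the fingers close. It gives the time, the measured TCP pose, the force, the opening and the grip force at its end, in the units of the state.
- get_obs(): the state, without advancing time (a new reading comes with each control period).
- get_image(name): name is "scene" or "top" or "wrist"; returns the picture (384x512x3 uint8, red, green, blue); there is no depth.
- get_calibration(name): a dict with "intrinsics" (3x3 intrinsics, pixels), "world_from_camera" (4x4, takes a point from camera to world coordinates); the wrist camera has in their place "tool_from_camera" (4x4, takes a point from camera to tool coordinates, whose origin is the TCP and whose axes are the flange's). Camera axes: x right, y up, looking along -z (the intrinsics and any distortion apply to the point x, -y, -z); pixel columns grow to the right and rows downward; lengths in m; the calibration is good to about 2 mm. A picture is of the moment at which its call begins: read the wrist's pose just before it. get_calibration takes no time and is no camera call.
- finish_job(): hands the job in; it is judged then, once.
Trained networks look in the newest picture that a camera, given by its name, has taken for a name from the list of things; names that differ only in an ending like _2 or _b are one class to them, and where a whole thing is asked for, a point or a joint stands for the part that bears it (a point fixed in the world has none). Each returns a list of dicts, best first, with "confidence" (0 to 1); they miss things now and then, are a little off and sometimes report something else, mostly with a low value. They report only what shows in the picture. A call takes as long as a camera call.
- cut_out(query, camera): "region" (384x512 bool, what is visible of it) and "rect" ([centre column, centre row, width, height] in pixels, round what is visible of it).
The state is a dict: "t": time; "q": joint angles; "dq": joint speeds; "effort": joint torques, N m; "tool_pos": TCP position; "tool_rot": TCP orientation; "contact_force": force on the tool from outside, world axes, zero at the start; "wrist_torque": the same for the moment, N m; "opening": finger opening in m; "grip_force": force on a finger pad.
Only numpy, scipy, OpenCV 4.12 (cv2) and the standard library are available. Lean on these libraries where they do the work, as an engineer would, in place of code of your own. Each camera call takes 0.05 s, during which the arm holds its last target. There are 200 camera calls.

## Working session

There is one attempt and no reset: what is moved stays moved. The work goes in short steps, Python scripts to look and compute and a shell command to move; the robot and the scene stay as the last step left them, time stands still between calls to the robot, and variables do not carry over. Pictures are saved under pics/ and viewed, at most 14 in all, crops included, and the job is handed in when it is done.

```bash
ls; mkdir -p pics
python3 - <<'E'
from station import *
import cv2,numpy as np
o=get_obs();print({k:np.round(v,3) for k,v in o.items()})
a=get_image("scene");b=get_image("top")
cv2.imwrite("pics/s0.png",a[:,:,::-1]);cv2.imwrite("pics/t0.png",b[:,:,::-1])
for c in("scene","top","wrist"):
  k=get_calibration(c)
  for n,v in k.items():print(c,n,np.round(v,4).tolist() if not isinstance(v,str) else v)
E
```

```text
pics
{'t': np.float64(0.0), 'q': array([ 0.994,  0.053,  1.614, -0.   ,  1.476, -0.119]), 'dq': array([ 0.   ,  0.001, -0.   ,  0.002,  0.001, -0.   ]), 'effort': array([ 2.0000e-03, -3.9368e+01, -3.7018e+01,  0.0000e+00,  7.0000e-03,
        0.0000e+00]), 'tool_pos': array([0.276, 0.56 , 0.23 ]), 'tool_rot': array([-7.130e-01, -3.059e+00,  3.000e-03]), 'contact_force': array([-0.667, -0.049,  0.26 ]), 'wrist_torque': array([-0.023,  0.023, -0.005]), 'grip_force': np.float64(0.0), 'opening': np.float64(0.086)}
scene intrinsics [[435.0285, 0.0, 253.6497], [0.0, 435.0285, 190.5953], [0.0, 0.0, 1.0]]
scene world_from_camera [[0.4791, -0.6294, 0.6118, 1.2139], [0.8777, 0.335, -0.3427, -0.3803], [0.0107, 0.7011, 0.7129, 0.8691], [0.0, 0.0, 0.0, 1.0]]
top intrinsics [[405.766, 0.0, 256.2632], [0.0, 405.766, 187.8539], [0.0, 0.0, 1.0]]
top world_from_camera [[0.0053, 0.989, -0.1475, 0.3962], [-0.9998, 0.0023, -0.0209, -0.0061], [-0.0203, 0.1476, 0.9888, 1.129], [0.0, 0.0, 0.0, 1.0]]
wrist intrinsics [[284.4508, 0.0, 259.8115], [0.0, 284.4508, 188.0459], [0.0, 0.0, 1.0]]
wrist tool_from_camera [[0.0009, 0.9533, 0.3021, 0.078], [1.0, -0.0009, -0.0002, -0.0001], [0.0001, 0.3021, -0.9533, -0.1419], [0.0, 0.0, 0.0, 1.0]]
```

View pics/s0.png

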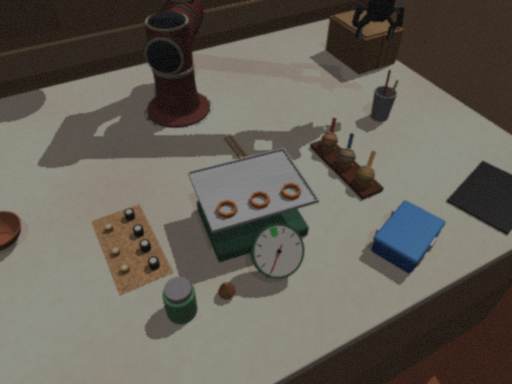

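View pics/t0.png

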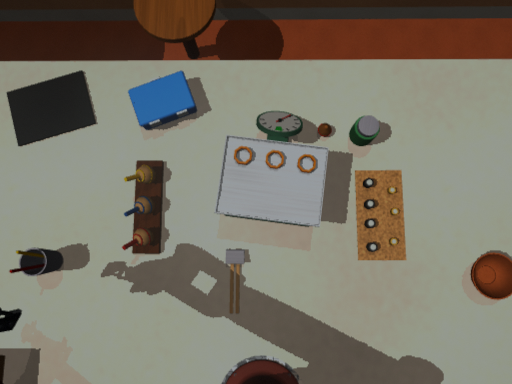

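The three tops (red, blue and yellow trim) lean in the rack at top-view pixels (142,238), (142,205) and (145,175), stems toward image left (+y). The rings are at (244,155), (275,159) and (307,163). The mat with 4 black and 3 brass weights is around (380,215). The jar, small top and clamp are clear of my paths.

```bash
cat > h.py <<'E'
from station import *
import cv2,numpy as np,sys
from scipy.spatial.transform import Rotation as R
def cam(c,obs=None):
    k=get_calibration(c);K=np.array(k["intrinsics"])
    if c=="wrist":
        o=obs or get_obs();T=np.eye(4);T[:3,:3]=R.from_rotvec(o["tool_rot"]).as_matrix();T[:3,3]=o["tool_pos"]
        T=T@np.array(k["tool_from_camera"])
    else: T=np.array(k["world_from_camera"])
    return K,T
def ray(c,u,v,obs=None):
    K,T=cam(c,obs);d=np.array([(u-K[0,2])/K[0,0],-(v-K[1,2])/K[1,1],-1.]);d=T[:3,:3]@d
    return T[:3,3],d/np.linalg.norm(d)
def proj(c,p,obs=None):
    K,T=cam(c,obs);q=T[:3,:3].T@(np.asarray(p)-T[:3,3]);return np.array([K[0,2]+K[0,0]*q[0]/-q[2],K[1,2]-K[1,1]*q[1]/-q[2]])
def onz(c,u,v,z,obs=None):
    o,d=ray(c,u,v,obs);return o+d*(z-o[2])/d[2]
def tri(*rays):
    A=sum(np.eye(3)-np.outer(d,d) for o,d in rays);b=sum((np.eye(3)-np.outer(d,d))@o for o,d in rays)
    p=np.linalg.solve(A,b);return p,max(np.linalg.norm(np.cross(p-o,d)) for o,d in rays)
def rot(yaw_y, z=(0,0,-1)):
    "tool rotation: z axis given, y axis as near as possible to yaw_y"
    z=np.array(z,float);z/=np.linalg.norm(z);y=np.array(yaw_y,float);y-=z*(y@z);y/=np.linalg.norm(y)
    return R.from_matrix(np.c_[np.cross(y,z),y,z])
def rows(p,r,frm=None):
    "offset, twist from current (or frm=(p,R)) pose"
    if frm is None: o=get_obs();frm=(o["tool_pos"],R.from_rotvec(o["tool_rot"]))
    off=frm[1].inv().apply(np.array(p)-frm[0]);tw=(frm[1].inv()*r).as_rotvec(degrees=True)
    print("offset",np.round(off,4).tolist(),"twist",np.round(tw,1).tolist())
E
python3 - <<'E'
from h import *
for c in("top","scene"):
  get_image(c)
  for q in("top_a_ball","top_b_ball","top_c_ball","big0_mid","small0_mid","ring0","pan_mid"):
    for d in cut_out(q,c):
      m=d["region"];vs,us=np.nonzero(m)
      if d["confidence"]>.3: print(c,q,round(d["confidence"],2),np.round(d["rect"],1).tolist(),"cen",us.mean().round(1),vs.mean().round(1),m.sum())
a=cv2.imread("pics/t0.png")[140:270,110:210]; b=cv2.imread("pics/s0.png")[110:210,300:400]
cv2.imwrite("pics/c0.png",np.hstack([cv2.resize(a[:,:],(400,520),interpolation=2),cv2.resize(b,(400,520),interpolation=2)]))
E
```

```text
top top_a_ball 0.56 [138.8, 237.7, 29.5, 24.6] cen 139.7 237.9 342
top top_b_ball 0.81 [141.2, 205.6, 27.5, 21.8] cen 141.2 205.8 346
top top_b_ball 0.62 [271.4, 181.2, 117.7, 88.3] cen 272.4 179.9 8401
top top_b_ball 0.47 [324.5, 128.2, 15.8, 13.6] cen 324.5 128.7 141
top top_c_ball 0.72 [139.3, 176.3, 30.7, 19.3] cen 142.6 174.1 328
top small0_mid 0.57 [393.6, 240.9, 10.7, 9.3] cen 392.9 240.8 46
top ring0 0.66 [370.9, 181.1, 9.3, 6.3] cen 367.9 181.9 65
top ring0 0.63 [273.0, 180.4, 113.7, 96.8] cen 272.2 180.0 8398
top pan_mid 0.66 [273.1, 181.4, 109.3, 91.2] cen 272.1 179.8 8320
top pan_mid 0.54 [369.3, 180.8, 15.4, 8.7] cen 368.1 182.2 86
scene top_a_ball 0.68 [330.6, 132.7, 15.7, 31.9] cen 329.5 137.2 269
scene top_a_ball 0.4 [145.1, 248.5, 15.7, 13.6] cen 144.6 245.3 137
scene top_b_ball 0.8 [347.9, 149.9, 13.6, 30.5] cen 347.2 153.0 290
scene top_c_ball 0.63 [365.3, 170.0, 24.2, 34.2] cen 366.4 170.5 333
scene small0_mid 0.56 [110.7, 228.2, 6.1, 3.2] cen 108.8 227.5 48
scene small0_mid 0.45 [252.0, 190.2, 130.0, 79.0] cen 250.1 189.2 6690
scene ring0 0.58 [253.2, 189.4, 130.0, 83.3] cen 250.3 189.1 6769
scene pan_mid 0.88 [251.4, 190.1, 132.5, 84.8] cen 250.1 189.0 6729
scene pan_mid 0.61 [237.2, 147.1, 25.7, 24.9] cen 235.0 146.5 202
```

View pics/c0.png

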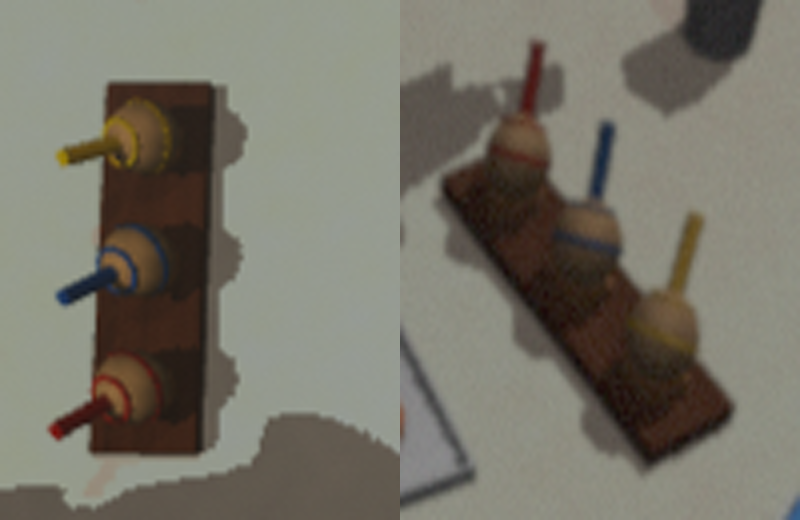

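The crop shows all three tops, with tips at top px (125.5,179), (126,214) and (124,248) for yellow, blue and red. All stems lean toward +y and −x. Next I triangulate these.

Run:
```python
from h import *
D=dict(red=((142.25,237),(329.75,140),(124,248),(334.5,118.5)),blue=((144.25,204.75),(346.75,156.9),(126,214.25),(351.5,133.8)),yel=((145,173.75),(366,173.8),(125.5,179.25),(374,151.3)))
for n,(bt,bs,tt,ts) in D.items():
  b,e=tri(ray("top",*bt),ray("scene",*bs));t,f=tri(ray("top",*tt),ray("scene",*ts));v=t-b
  L=np.linalg.norm(v);print(n,b.round(4),round(e,4),t.round(4),round(f,4),"L",L.round(4),"lean",np.degrees(np.arccos(v[2]/L)).round(1),"az",np.degrees(np.arctan2(v[1],v[0])).round(1))
for z in(.13,):
  for u,v in((244,155),(275,159),(307,163)): print("ring",onz("top",u,v,.142).round(4))
  c=[onz("top",u,v,.136) for u,v in((226,137.5),(328,143),(321,226),(218,217.5))];print("pan corners",np.round(c,4).tolist(),np.mean(c,0).round(4))
```

```text
red [0.4249 0.3214 0.0431] 0.0005 [0.3956 0.3517 0.0931] 0.0004 L 0.0654 lean 40.1 az 134.1
blue [0.5114 0.3199 0.043 ] 0.0002 [0.481  0.3498 0.0953] 0.0002 L 0.0675 lean 39.2 az 135.4
yel [0.5963 0.3211 0.0459] 0.0004 [0.5724 0.3563 0.0954] 0.0002 L 0.0653 lean 40.6 az 124.2
ring [0.6262 0.0458 0.142 ]
ring [ 0.616  -0.0314  0.142 ]
ring [ 0.606  -0.1106  0.142 ]
pan corners [[0.6728, 0.092, 0.136], [0.6585, -0.1644, 0.136], [0.4509, -0.1431, 0.136], [0.4706, 0.1084, 0.136]] [ 0.5632 -0.0268  0.136 ]
```

Spacing (85 mm), lean (about 40°) and stem length all agree with the given sizes. Next: pre-grasp for red, aligned with its stem.

```bash
cat >> h.py <<'E'
def az(lean,a):
    l,a=np.radians([lean,a]);return np.array([np.sin(l)*np.cos(a),np.sin(l)*np.sin(a),np.cos(l)])
def grip(b,lean,a,d,flip=1):
    s=az(lean,a);a=np.radians(a);return np.array(b)+d*s, rot(flip*np.array([-np.sin(a),np.cos(a),0]),-s)
E
python3 - <<'E'
from h import *
o=get_obs();print(R.from_rotvec(o["tool_rot"]).as_matrix().round(2).tolist())
for f in(1,-1): rows(*grip([.4249,.3214,.0431],40,134,.115,f))
E
```

```text
[[-0.9, 0.44, 0.0], [0.44, 0.9, 0.0], [-0.0, 0.0, -1.0]]
offset [-0.1695, -0.1239, 0.1001] twist [55.1, 9.6, -151.4]
offset [-0.1695, -0.1239, 0.1001] twist [6.9, -39.6, 19.0]
```

```bash
python3 -m crank '[{"offset":[-0.08,-0.06,0.02],"twist":[3.5,-20,9.5]},{"offset":[-0.08,-0.06,0.02],"twist":[3.5,-20,9.5]},{"offset":[-0.1695,-0.1239,0.10],"twist":[6.9,-39.6,19]},{"offset":[-0.1695,-0.1239,0.10],"twist":[6.9,-39.6,19]},{"offset":[-0.1695,-0.1239,0.10],"twist":[6.9,-39.6,19]},{"offset":[-0.1695,-0.1239,0.10],"twist":[6.9,-39.6,19]},{"offset":[-0.1695,-0.1239,0.10],"twist":[6.9,-39.6,19]},{"offset":[-0.1695,-0.1239,0.10],"twist":[6.9,-39.6,19]}]' 0.5 30
python3 - <<'E'
from h import *
rows(*grip([.4249,.3214,.0431],40,134,.115,-1))
o=get_obs();w=get_image("wrist")
w=w[:,:,::-1].copy();cv2.imwrite("pics/w1.png",w)
s=az(40,134);b=np.array([.4249,.3214,.0431])
for d in(0,.025,.068): print(proj("wrist",b+d*s,o).round(1))
E
```

```text
t: 1.9
tool_pos: [0.3743, 0.3764, 0.1338]
tool_rot: [0.97, 2.279, -0.346]
contact_force: [-0.2, -0.6, 0.2]
opening: 0.0425
grip_force: 0.0
offset [0.0011, -0.0018, 0.0024] twist [0.2, -0.1, -0.2]
[257.6 183. ]
[257.5 191.2]
[257.3 209.7]
```

View pics/w1.png

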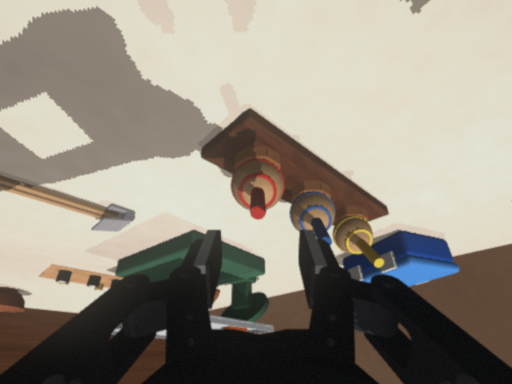

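The wrist view shows red's tip at (257,211) and ball at (258,181), matching the prediction within 2 px. I go in and grip.

```bash
python3 -m crank '[{"offset":[0.001,-0.0018,0.04],"twist":[0,0,0]},{"offset":[0.001,-0.0018,0.07],"twist":[0,0,0]},{"offset":[0.001,-0.0018,0.084],"twist":[0,0,0]},{"offset":[0.001,-0.0018,0.084],"twist":[0,0,0]}]' 0.5 30
python3 -m crank '[{"offset":[0,0,0],"twist":[0,0,0]},{"offset":[0,0,0],"twist":[0,0,0]},{"offset":[0,0,0],"twist":[0,0,0]},{"offset":[0,0,0],"twist":[0,0,0]},{"offset":[0,0,0],"twist":[0,0,0]}]' 0 30
python3 - <<'E'
from h import *
o=get_obs();f=(o["tool_pos"],R.from_rotvec(o["tool_rot"]))
s=az(40,134);up=f[0]+[0,0,.15];rows(up,f[1])
px=np.array([.992,-.128,0]);py=np.array([.128,.992,0])
for fl in(1,-1):
  rows([.606,-.1106,.33],rot(fl*py))
E
```

```text
t: 2.45
tool_pos: [0.4093, 0.3348, 0.0662]
tool_rot: [0.969, 2.279, -0.353]
contact_force: [0.7, -0.8, 0.5]
opening: 0.0429
grip_force: 0.0
t: 3.08
tool_pos: [0.4097, 0.336, 0.0674]
tool_rot: [0.968, 2.278, -0.349]
contact_force: [-1.8, 3.0, 5.0]
opening: 0.0109
grip_force: 29.6
offset [-0.0964, 0.0004, -0.1149] twist [0.0, 0.0, 0.0]
offset [-0.5197, -0.1684, 0.0926] twist [-13.3, 38.5, -37.1]
offset [-0.5197, -0.1684, 0.0926] twist [48.9, 16.9, 134.1]
```

```bash
python3 -m crank '[{"offset":[-0.032,0,-0.038],"twist":[0,0,0]},{"offset":[-0.064,0,-0.077],"twist":[0,0,0]},{"offset":[-0.0964,0,-0.115],"twist":[0,0,0]},{"offset":[-0.2,-0.04,-0.1],"twist":[-2.5,7,-7]},{"offset":[-0.25,-0.06,-0.07],"twist":[-5,14,-14]},{"offset":[-0.30,-0.09,-0.03],"twist":[-7.3,21,-20.4]},{"offset":[-0.37,-0.12,0.0],"twist":[-9.4,27.5,-26.5]},{"offset":[-0.44,-0.14,0.05],"twist":[-12,34,-33]},{"offset":[-0.52,-0.1684,0.0926],"twist":[-13.3,38.5,-37.1]},{"offset":[-0.52,-0.1684,0.0926],"twist":[-13.3,38.5,-37.1]},{"offset":[-0.52,-0.1684,0.0926],"twist":[-13.3,38.5,-37.1]},{"offset":[-0.52,-0.1684,0.0926],"twist":[-13.3,38.5,-37.1]},{"offset":[-0.52,-0.1684,0.0926],"twist":[-13.3,38.5,-37.1]},{"offset":[-0.52,-0.1684,0.0926],"twist":[-13.3,38.5,-37.1]}]'
python3 - <<'E'
from h import *
o=get_obs();py=np.array([.128,.992,0])
rows([.606,-.1106,.33],rot(py))
im=[get_image(c)[:,:,::-1] for c in("scene","top","wrist")]
im[2]=im[2].copy()
for i,(u,v) in enumerate(((244,155),(275,159),(307,163))):print(proj("scene",onz("top",u,v,.142)).round(1),proj("wrist",onz("top",u,v,.142),o).round(1))
cv2.imwrite("pics/a2.png",np.hstack([cv2.resize(im[0][60:300,150:350],(400,480)),cv2.resize(im[2],(400,480))]))
E
```

```text
t: 4.82
tool_pos: [0.6053, -0.1118, 0.3282]
tool_rot: [-0.205, -3.13, 0.002]
contact_force: [-0.1, 0.5, -0.6]
opening: 0.011
grip_force: 29.6
offset [-0.0006, 0.0013, -0.0018] twist [-0.1, -0.3, -0.1]
[289.6 189.4] [394.3 168.2]
[258.8 197.8] [328.4 168.1]
[226.1 206.9] [261.  168.3]
```

View pics/a2.png

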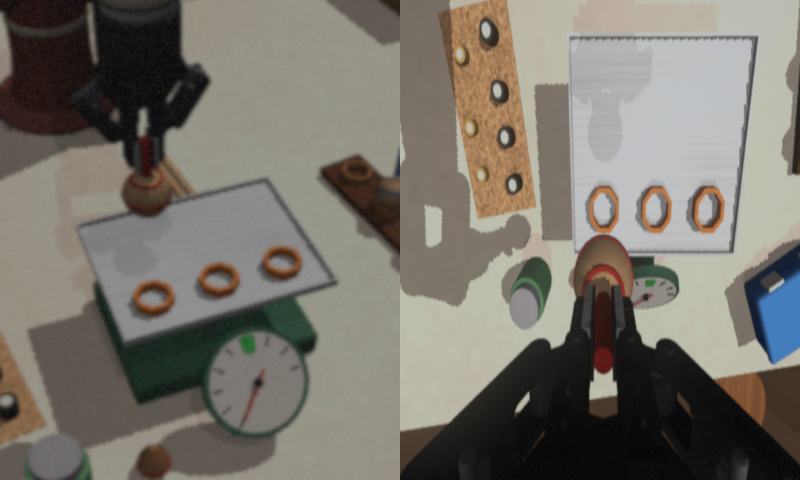

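The scene and wrist views show red upright in the gripper. The rings appear at wrist px (261,168), (328,168) and (395,168), exactly as predicted. I lower into the −y ring and release.

```bash
python3 -m crank '[{"offset":[-0.0006,0.0013,0.05],"twist":[0,0,0]},{"offset":[-0.0006,0.0013,0.1],"twist":[0,-0.3,0]},{"offset":[-0.0006,0.0013,0.12],"twist":[0,-0.3,0]},{"offset":[-0.0006,0.0013,0.13],"twist":[0,-0.3,0]},{"offset":[-0.0006,0.0013,0.136],"twist":[0,-0.3,0]},{"offset":[-0.0006,0.0013,0.140],"twist":[0,-0.3,0]},{"offset":[-0.0006,0.0013,0.144],"twist":[0,-0.3,0]},{"offset":[-0.0006,0.0013,0.144],"twist":[0,-0.3,0]},{"offset":[-0.0006,0.0013,0.144],"twist":[0,-0.3,0]},{"offset":[-0.0006,0.0013,0.144],"twist":[0,-0.3,0]}]'
python3 - <<'E'
from h import *
im=[get_image(c)[:,:,::-1] for c in("scene","wrist")]
cv2.imwrite("pics/a3.png",np.hstack([cv2.resize(im[0][140:300,180:340],(480,480)),im[1][96:288,200:320].repeat(2,0).repeat(2,1).copy()[:, :240] if 0 else cv2.resize(im[1][60:384,150:370],(320,480))]))
E
```

```text
t: 6.22
tool_pos: [0.6064, -0.1108, 0.186]
tool_rot: [0.203, 3.131, -0.005]
contact_force: [0.4, 0.3, -0.4]
opening: 0.0112
grip_force: 29.7
```

View pics/a3.png

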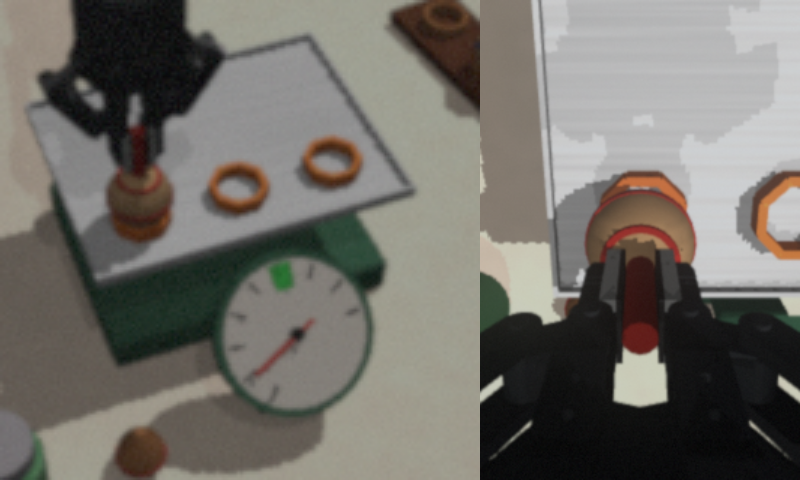

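Red is seated in the ring and the needle is near the first tick. I release, rise, and compute blue's pre-grasp.

```bash
python3 -m crank '[{"offset":[0,0,0],"twist":[0,0,0]},{"offset":[0,0,0],"twist":[0,0,0]},{"offset":[0,0,0],"twist":[0,0,0]},{"offset":[0,0,-0.05],"twist":[0,0,0]},{"offset":[0,0,-0.1],"twist":[0,0,0]},{"offset":[0,0,-0.13],"twist":[0,0,0]},{"offset":[0,0,-0.13],"twist":[0,0,0]},{"offset":[0,0,-0.13],"twist":[0,0,0]}]' 0.45 30
python3 - <<'E'
from h import *
for f in(1,-1): rows(*grip([.5114,.3199,.0430],39.5,135,.115,f))
w=get_image("scene")[:,:,::-1]
cv2.imwrite("pics/s4.png",w)
E
```

```text
t: 7.32
tool_pos: [0.6053, -0.1101, 0.3139]
tool_rot: [0.203, 3.134, -0.004]
contact_force: [-0.6, -0.3, -0.9]
opening: 0.0385
grip_force: 0.0
offset [0.2067, 0.4593, 0.1809] twist [48.4, 16.4, -135.3]
offset [0.2067, 0.4593, 0.1809] twist [12.9, -37.9, 36.1]
```

```bash
python3 -m crank '[{"offset":[0.02,0.06,0],"twist":[0,0,0]},{"offset":[0.05,0.12,0.01],"twist":[2.2,-6.3,6]},{"offset":[0.07,0.18,0.02],"twist":[4.4,-12.6,12]},{"offset":[0.09,0.24,0.03],"twist":[6.6,-19,18]},{"offset":[0.12,0.30,0.04],"twist":[8.8,-25.3,24]},{"offset":[0.15,0.35,0.06],"twist":[11,-31.6,30]},{"offset":[0.18,0.41,0.08],"twist":[12.9,-37.9,36.1]},{"offset":[0.2067,0.459,0.1],"twist":[12.9,-37.9,36.1]},{"offset":[0.2067,0.459,0.15],"twist":[12.9,-37.9,36.1]},{"offset":[0.2067,0.459,0.18],"twist":[12.9,-37.9,36.1]},{"offset":[0.2067,0.459,0.18],"twist":[12.9,-37.9,36.1]},{"offset":[0.2067,0.459,0.18],"twist":[12.9,-37.9,36.1]},{"offset":[0.2067,0.459,0.18],"twist":[12.9,-37.9,36.1]}]' 0.5 30
python3 - <<'E'
from h import *
rows(*grip([.5114,.3199,.0430],39.5,135,.033,-1))
o=get_obs();w=get_image("wrist")[:,:,::-1]
s=az(39.5,135);b=np.array([.5114,.3199,.0430])
for d in(0,.025,.068): print(proj("wrist",b+d*s,o).round(1))
s=cv2.imread("pics/s4.png")
cv2.imwrite("pics/w4.png",np.hstack([cv2.resize(s[140:300,180:340],(400,400)),cv2.resize(w[100:300,160:360],(400,400))]))
E
```

```text
t: 9.0
tool_pos: [0.4619, 0.3712, 0.1366]
tool_rot: [0.953, 2.29, -0.337]
contact_force: [-1.0, 0.2, -0.3]
opening: 0.0428
grip_force: 0.0
offset [0.0047, -0.0015, 0.0845] twist [0.2, 0.1, -0.2]
[258.2 179.1]
[258.2 187. ]
[258.  204.9]
```

View pics/w4.png

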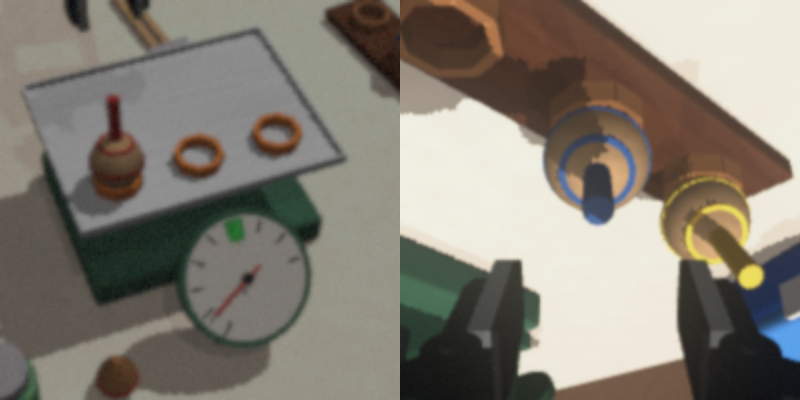

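Red stands upright in its ring. Blue's tip is at wrist px (258,204), as predicted. Grip blue.

```bash
python3 -m crank '[{"offset":[0.0047,-0.0015,0.03],"twist":[0,0,0]},{"offset":[0.0047,-0.0015,0.065],"twist":[0,0,0]},{"offset":[0.0047,-0.0015,0.0845],"twist":[0,0,0]},{"offset":[0.0047,-0.0015,0.0845],"twist":[0,0,0]}]' 0.5 30
python3 -m crank '[{"offset":[0,0,0],"twist":[0,0,0]},{"offset":[0,0,0],"twist":[0,0,0]},{"offset":[0,0,0],"twist":[0,0,0]},{"offset":[0,0,0],"twist":[0,0,0]},{"offset":[0,0,0],"twist":[0,0,0]}]' 0 30
python3 - <<'E'
from h import *
o=get_obs();f=(o["tool_pos"],R.from_rotvec(o["tool_rot"]))
s=-f[1].as_matrix()[:,2];v=f[0]-[.5114,.3199,.043];print("d",v@s,(v-s*(v@s)).round(4))
rows(f[0]+[0,0,.15],f[1])
rows([.616,-.0314,.32],rot([.128,.992,0]))
E
```

```text
t: 9.55
tool_pos: [0.4952, 0.3333, 0.0654]
tool_rot: [0.952, 2.292, -0.343]
contact_force: [-0.2, -0.5, -0.2]
opening: 0.0429
grip_force: 0.0
t: 10.18
tool_pos: [0.4955, 0.3355, 0.0669]
tool_rot: [0.95, 2.292, -0.339]
contact_force: [-0.9, 2.5, 5.8]
opening: 0.0111
grip_force: 29.7
d 0.03255482264072729 [-0.0011  0.0009 -0.0012]
offset [-0.0956, 0.0004, -0.1156] twist [0.0, 0.0, 0.0]
offset [-0.427, -0.1738, 0.0243] twist [-12.9, 38.2, -36.1]
```

```bash
python3 -m crank '[{"offset":[-0.032,0,-0.038],"twist":[0,0,0]},{"offset":[-0.064,0,-0.077],"twist":[0,0,0]},{"offset":[-0.0964,0,-0.115],"twist":[0,0,0]},{"offset":[-0.16,-0.04,-0.115],"twist":[-2.5,7,-7]},{"offset":[-0.22,-0.06,-0.09],"twist":[-5,14,-14]},{"offset":[-0.28,-0.09,-0.06],"twist":[-7.3,21,-20.4]},{"offset":[-0.34,-0.12,-0.04],"twist":[-9.4,27.5,-26.5]},{"offset":[-0.38,-0.15,-0.01],"twist":[-12,34,-33]},{"offset":[-0.427,-0.1738,0.0243],"twist":[-12.9,38.2,-36.1]},{"offset":[-0.427,-0.1738,0.0243],"twist":[-12.9,38.2,-36.1]},{"offset":[-0.427,-0.1738,0.0243],"twist":[-12.9,38.2,-36.1]},{"offset":[-0.427,-0.1738,0.0243],"twist":[-12.9,38.2,-36.1]},{"offset":[-0.427,-0.1738,0.0243],"twist":[-12.9,38.2,-36.1]}]'
python3 - <<'E'
from h import *
rows([.616,-.0314,.1755],rot([.128,.992,0]))
E
```

```text
t: 11.8
tool_pos: [0.6149, -0.0304, 0.3182]
tool_rot: [-0.2, -3.132, -0.0]
contact_force: [1.0, 0.3, -0.5]
opening: 0.0111
grip_force: 29.7
offset [-0.0017, -0.0008, 0.1427] twist [-0.0, -0.2, 0.0]
```

```bash
python3 -m crank '[{"offset":[-0.0017,-0.0008,0.05],"twist":[0,0,0]},{"offset":[-0.0017,-0.0008,0.1],"twist":[0,-0.2,0]},{"offset":[-0.0017,-0.0008,0.12],"twist":[0,-0.2,0]},{"offset":[-0.0017,-0.0008,0.13],"twist":[0,-0.2,0]},{"offset":[-0.0017,-0.0008,0.135],"twist":[0,-0.2,0]},{"offset":[-0.0017,-0.0008,0.139],"twist":[0,-0.2,0]},{"offset":[-0.0017,-0.0008,0.1427],"twist":[0,-0.2,0]},{"offset":[-0.0017,-0.0008,0.1427],"twist":[0,-0.2,0]},{"offset":[-0.0017,-0.0008,0.1427],"twist":[0,-0.2,0]},{"offset":[-0.0017,-0.0008,0.1427],"twist":[0,-0.2,0]}]'
python3 -m crank '[{"offset":[0,0,0],"twist":[0,0,0]},{"offset":[0,0,0],"twist":[0,0,0]},{"offset":[0,0,0],"twist":[0,0,0]},{"offset":[0,0,-0.05],"twist":[0,0,0]},{"offset":[0,0,-0.1],"twist":[0,0,0]},{"offset":[0,0,-0.13],"twist":[0,0,0]},{"offset":[0,0,-0.13],"twist":[0,0,0]},{"offset":[0,0,-0.13],"twist":[0,0,0]}]' 0.35 30
python3 - <<'E'
from h import *
rows(*grip([.5963,.3211,.0450],40,125,.115,-1))
w=get_image("scene")[:,:,::-1]
cv2.imwrite("pics/s5.png",w)
E
```

```text
t: 13.05
tool_pos: [0.6173, -0.0334, 0.1767]
tool_rot: [0.203, 3.132, -0.002]
contact_force: [0.2, 1.9, -0.4]
opening: 0.0112
grip_force: 29.7
t: 14.05
tool_pos: [0.6162, -0.033, 0.3046]
tool_rot: [-0.203, -3.135, 0.001]
contact_force: [0.7, 0.1, 0.5]
opening: 0.0297
grip_force: 0.0
offset [0.1153, 0.4033, 0.1712] twist [16.6, -37.6, 45.6]
```

```bash
python3 -m crank '[{"offset":[0.01,0.06,0],"twist":[0,0,0]},{"offset":[0.03,0.12,0.01],"twist":[2.7,-6.2,7.5]},{"offset":[0.05,0.18,0.02],"twist":[5.4,-12.4,15]},{"offset":[0.06,0.24,0.03],"twist":[8,-18.6,22.5]},{"offset":[0.08,0.30,0.04],"twist":[10.8,-25,30]},{"offset":[0.1,0.35,0.06],"twist":[13.5,-31,37.5]},{"offset":[0.1153,0.403,0.08],"twist":[16.6,-37.6,45.6]},{"offset":[0.1153,0.403,0.1],"twist":[16.6,-37.6,45.6]},{"offset":[0.1153,0.403,0.15],"twist":[16.6,-37.6,45.6]},{"offset":[0.1153,0.403,0.171],"twist":[16.6,-37.6,45.6]},{"offset":[0.1153,0.403,0.171],"twist":[16.6,-37.6,45.6]},{"offset":[0.1153,0.403,0.171],"twist":[16.6,-37.6,45.6]}]' 0.5 30
python3 - <<'E'
from h import *
rows(*grip([.5963,.3211,.0450],40,125,.033,-1))
o=get_obs();w=get_image("wrist")[:,:,::-1]
s=az(40,125);b=np.array([.5963,.3211,.0450])
for d in(0,.025,.068): print(proj("wrist",b+d*s,o).round(1))
s=cv2.imread("pics/s5.png")
cv2.imwrite("pics/w5.png",np.hstack([cv2.resize(s[140:300,180:340],(400,400)),cv2.resize(w[100:300,160:360],(400,400))]))
E
```

```text
t: 15.6
tool_pos: [0.5559, 0.3812, 0.137]
tool_rot: [1.151, 2.205, -0.415]
contact_force: [0.4, -0.3, 0.6]
opening: 0.0426
grip_force: 0.0
offset [0.0038, -0.0016, 0.084] twist [0.1, 0.1, -0.2]
[258.3 180.2]
[258.2 188.2]
[258.1 206.3]
```

View pics/w5.png

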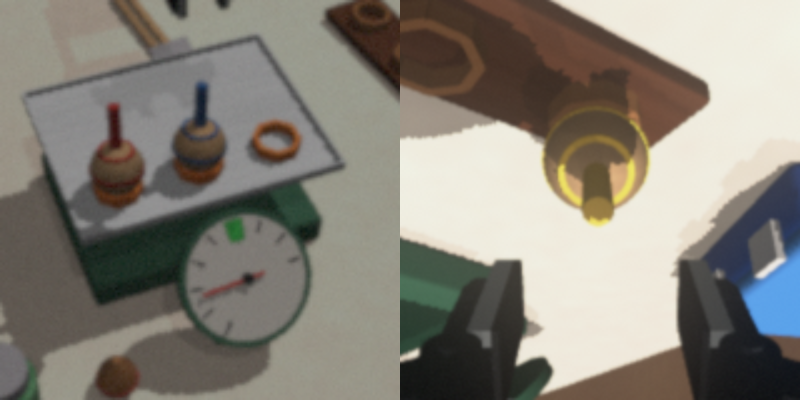

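Both placed tops are upright. Yellow's tip is at wrist px (259,205.5), as predicted. Grip yellow.

```bash
python3 -m crank '[{"offset":[0.0038,-0.0016,0.03],"twist":[0,0,0]},{"offset":[0.0038,-0.0016,0.065],"twist":[0,0,0]},{"offset":[0.0038,-0.0016,0.084],"twist":[0,0,0]},{"offset":[0.0038,-0.0016,0.084],"twist":[0,0,0]}]' 0.5 30
python3 -m crank '[{"offset":[0,0,0],"twist":[0,0,0]},{"offset":[0,0,0],"twist":[0,0,0]},{"offset":[0,0,0],"twist":[0,0,0]},{"offset":[0,0,0],"twist":[0,0,0]},{"offset":[0,0,0],"twist":[0,0,0]}]' 0 30
python3 - <<'E'
from h import *
o=get_obs();f=(o["tool_pos"],R.from_rotvec(o["tool_rot"]))
s=-f[1].as_matrix()[:,2];v=f[0]-[.5963,.3211,.045];print("d",v@s,(v-s*(v@s)).round(4))
rows(f[0]+[0,0,.15],f[1])
rows([.6262,.0458,.31],rot([.128,.992,0]))
E
```

```text
t: 16.15
tool_pos: [0.5831, 0.3375, 0.068]
tool_rot: [1.151, 2.206, -0.42]
contact_force: [-0.0, -0.1, -0.1]
opening: 0.0429
grip_force: 0.0
t: 16.77
tool_pos: [0.5832, 0.3394, 0.0694]
tool_rot: [1.149, 2.206, -0.416]
contact_force: [-3.0, 2.1, 6.1]
opening: 0.011
grip_force: 29.6
d 0.0331735035863724 [-0.0007  0.0008 -0.0009]
offset [-0.0966, 0.0004, -0.1147] twist [0.0, 0.0, 0.0]
offset [-0.3579, -0.1327, -0.0136] twist [-16.5, 37.8, -45.7]
```

```bash
python3 -m crank '[{"offset":[-0.032,0,-0.038],"twist":[0,0,0]},{"offset":[-0.064,0,-0.077],"twist":[0,0,0]},{"offset":[-0.0964,0,-0.115],"twist":[0,0,0]},{"offset":[-0.16,-0.03,-0.11],"twist":[-2.7,6.2,-7.5]},{"offset":[-0.2,-0.05,-0.1],"twist":[-5.4,12.4,-15]},{"offset":[-0.24,-0.07,-0.08],"twist":[-8,18.6,-22.5]},{"offset":[-0.28,-0.09,-0.06],"twist":[-10.8,25,-30]},{"offset":[-0.32,-0.11,-0.04],"twist":[-13.5,31,-37.5]},{"offset":[-0.3579,-0.1327,-0.0136],"twist":[-16.5,37.8,-45.7]},{"offset":[-0.3579,-0.1327,-0.0136],"twist":[-16.5,37.8,-45.7]},{"offset":[-0.3579,-0.1327,-0.0136],"twist":[-16.5,37.8,-45.7]},{"offset":[-0.3579,-0.1327,-0.0136],"twist":[-16.5,37.8,-45.7]},{"offset":[-0.3579,-0.1327,-0.0136],"twist":[-16.5,37.8,-45.7]}]'
python3 - <<'E'
from h import *
rows([.6262,.0458,.168],rot([.128,.992,0]))
E
```

```text
t: 18.4
tool_pos: [0.6254, 0.0469, 0.3085]
tool_rot: [-0.198, -3.133, 0.002]
contact_force: [0.6, 0.4, -0.1]
opening: 0.0111
grip_force: 29.7
offset [-0.0012, -0.0007, 0.1405] twist [-0.1, -0.1, 0.1]
```

```bash
python3 -m crank '[{"offset":[-0.0005,0,0.05],"twist":[0,0,0]},{"offset":[-0.0005,0,0.1],"twist":[0,-0.2,0]},{"offset":[-0.0005,0,0.12],"twist":[0,-0.2,0]},{"offset":[-0.0005,0,0.128],"twist":[0,-0.2,0]},{"offset":[-0.0005,0,0.133],"twist":[0,-0.2,0]},{"offset":[-0.0005,0,0.137],"twist":[0,-0.2,0]},{"offset":[-0.0005,0,0.1405],"twist":[0,-0.2,0]},{"offset":[-0.0005,0,0.1405],"twist":[0,-0.2,0]},{"offset":[-0.0005,0,0.1405],"twist":[0,-0.2,0]},{"offset":[-0.0005,0,0.1405],"twist":[0,-0.2,0]}]'
python3 -m crank '[{"offset":[0,0,0],"twist":[0,0,0]},{"offset":[0,0,0],"twist":[0,0,0]},{"offset":[0,0,0],"twist":[0,0,0]},{"offset":[0,0,-0.05],"twist":[0,0,0]},{"offset":[0,0,-0.1],"twist":[0,0,0]},{"offset":[0,0,-0.13],"twist":[0,0,0]},{"offset":[0,0,-0.16],"twist":[0,0,0]},{"offset":[0,0,-0.16],"twist":[0,0,0]}]' 0.35 30
python3 - <<'E'
from h import *
rows([.45,-.27,.28],rot([.128,.992,0]))
E
```

```text
t: 19.65
tool_pos: [0.6265, 0.0448, 0.1687]
tool_rot: [0.202, 3.133, -0.002]
contact_force: [0.7, 1.3, -0.2]
opening: 0.0107
grip_force: 29.7
t: 20.65
tool_pos: [0.6271, 0.045, 0.3318]
tool_rot: [0.201, 3.127, -0.002]
contact_force: [-0.4, 0.4, -0.1]
opening: 0.0296
grip_force: 0.0
offset [0.1357, -0.3351, 0.0511] twist [-0.1, 0.4, -0.0]
```

```bash
python3 -m crank '[{"offset":[0.107,-0.36,0.05],"twist":[0,0,0]},{"offset":[0.107,-0.36,0.05],"twist":[0,0,0]},{"offset":[0.107,-0.36,0.05],"twist":[0,0,0]},{"offset":[0.107,-0.36,0.05],"twist":[0,0,0]},{"offset":[0.107,-0.36,0.05],"twist":[0,0,0]},{"offset":[0.107,-0.36,0.05],"twist":[0,0,0]},{"offset":[0.107,-0.36,0.05],"twist":[0,0,0]},{"offset":[0.107,-0.36,0.05],"twist":[0,0,0]},{"offset":[0.107,-0.36,0.05],"twist":[0,0,0]}]' 0.5 30
python3 - <<'E'
from h import *
o=get_obs();w=get_image("wrist")
for q in("big0_mid","small0_mid"):
  for d in cut_out(q,"wrist"):
    vs,us=np.nonzero(d["region"]);c=(us.mean(),vs.mean());print(q,round(d["confidence"],2),np.round(c,1),d["region"].sum(),onz("wrist",*c,.016,o).round(4))
s=get_image("scene")[:,:,::-1]
cv2.imwrite("pics/s6.png",np.hstack([cv2.resize(s[200:290,230:320],(288,384),interpolation=2),w[:,:,::-1]]))
E
```

```text
t: 21.78
tool_pos: [0.4743, -0.2971, 0.2782]
tool_rot: [0.199, 3.134, -0.002]
contact_force: [-0.5, -0.1, 0.2]
opening: 0.0428
grip_force: 0.0
big0_mid 0.57 [253.8 102.6] 301 [ 0.4022 -0.2962  0.016 ]
small0_mid 0.68 [443.3 271.4] 2282 [ 0.7046 -0.0224  0.016 ]
small0_mid 0.5 [213.2 119.2] 194 [ 0.417  -0.3548  0.016 ]
small0_mid 0.38 [228.8 211. ] 161 [ 0.555  -0.3551  0.016 ]
```

View pics/s6.png

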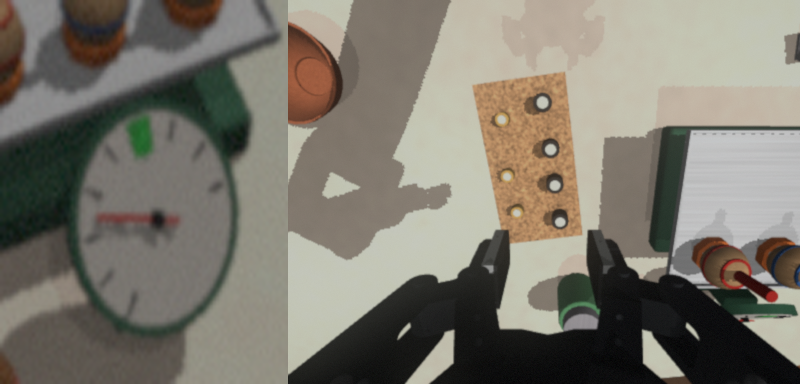

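The scene crop's needle reads about 0.0235, so the tops weigh roughly 235 g. The needle needs about 265 g more, and 2 iron plus 2 brass (280 g) should give about 515 g. In the wrist view the irons are at px (255,102), (263,149), (267,183) and (272,219). The brass weights are at (214,119), (219,176) and (229,211).

Run:
```python
from h import *
o=get_obs();t=get_image("top")
cv2.imwrite("pics/t6.png",t[:,:,::-1])
g=t.astype(int)
for n,w,z,tp in(("big0",(255,102),.027,(373,247)),("big1",(263,149),.027,(371,223)),("big2",(267,183),.027,(370,204)),("big3",(272,219),.027,(370,183)),("s0",(214,119),.019,(394,241)),("s1",(219,176),.019,(395,212)),("s2",(229,211),.019,(392,190))):
  print(n,"wrist",onz("wrist",*w,z,o)[:2].round(4),"top",onz("top",*tp,z)[:2].round(4),tri(ray("wrist",*w,o),ray("top",*tp))[0].round(3))
# needle from dial fit: print angle by homography from ticks (scene px)
s=np.array([(132,302),(105,278),(90,234),(93,193),(111,155),(172,128),(200,145),(216,186)],float)
ang=np.array([0,.5,1,1.5,2,3,3.5,4]);dst=np.c_[-np.sin(ang),-np.cos(ang)] # rough clockwise circle
H,_=cv2.findHomography(s,dst)
for p in((97,218),(158,219)):
  q=cv2.perspectiveTransform(np.array([[p]],float),H)[0,0];print("dial",q.round(2),"needle mm",(np.arctan2(-q[0],-q[1])/50*1000).round(2))
q=cv2.perspectiveTransform(s[None],H)[0];print((np.arctan2(-q[:,0],-q[:,1])/50*1000).round(1))
```

```text
big0 wrist [ 0.4018 -0.2948] top [ 0.4015 -0.2957] [ 0.402 -0.295  0.031]
big1 wrist [ 0.4652 -0.2919] top [ 0.4655 -0.2927] [ 0.465 -0.292  0.029]
big2 wrist [ 0.5149 -0.2922] top [ 0.517  -0.2919] [ 0.517 -0.293  0.022]
big3 wrist [ 0.572  -0.2914] top [ 0.5748 -0.2939] [ 0.574 -0.293  0.026]
s0 wrist [ 0.417  -0.3538] top [ 0.4179 -0.3547] [ 0.417 -0.353  0.023]
s1 wrist [ 0.498  -0.3607] top [ 0.4962 -0.3609] [ 0.496 -0.359  0.026]
s2 wrist [ 0.5543 -0.3549] top [ 0.5567 -0.3554] [ 0.557 -0.357  0.013]
dial [-0.84 -0.32] needle mm 24.2
dial [ 0.04 -0.01] needle mm -25.44
[ -0.3   9.8  20.7  29.8  39.8  60.2 -56.  -45.4]
```

Run:
```python
from h import *
rows([.4655,-.2925,.06],rot([.128,.992,0]))
```

```text
offset [0.0098, 0.0043, 0.2188] twist [-0.1, 0.1, 0.1]
```

```bash
python3 -m crank '[{"offset":[0.0095,0.0035,0.06],"twist":[0,0,0]},{"offset":[0.0095,0.0035,0.12],"twist":[0,0,0]},{"offset":[0.0095,0.0035,0.18],"twist":[0,0,0]},{"offset":[0.0095,0.0035,0.22],"twist":[0,0,0]},{"offset":[0.0095,0.0035,0.25],"twist":[0,0,0]},{"offset":[0.0095,0.0035,0.265],"twist":[0,0,0]},{"offset":[0.0095,0.0035,0.272],"twist":[0,0,0]},{"offset":[0.0095,0.0035,0.272],"twist":[0,0,0]},{"offset":[0.0095,0.0035,0.272],"twist":[0,0,0]}]' 0.5 30
python3 -m crank '[{"offset":[0,0,0],"twist":[0,0,0]},{"offset":[0,0,0],"twist":[0,0,0]},{"offset":[0,0,0],"twist":[0,0,0]},{"offset":[0,0,0],"twist":[0,0,0]}]' 0 30
python3 - <<'E'
from h import *
for k in (-.075,-.03):
  rows([.510+.128*k,-.018+.992*k,.1],rot([.128,.992,0]))
E
```

```text
t: 23.15
tool_pos: [0.4661, -0.2948, 0.0081]
tool_rot: [0.202, 3.131, -0.005]
contact_force: [0.0, 0.6, 0.2]
opening: 0.0424
grip_force: 0.0
t: 23.65
tool_pos: [0.4659, -0.2947, 0.0079]
tool_rot: [0.202, 3.132, -0.004]
contact_force: [0.2, 1.0, 6.2]
opening: 0.0245
grip_force: 29.6
offset [-0.0086, 0.2048, -0.0926] twist [-0.1, 0.2, -0.0]
offset [-0.0086, 0.2498, -0.0927] twist [-0.1, 0.2, -0.0]
```

```bash
python3 -m crank '[{"offset":[0,0,-0.06],"twist":[0,0,0]},{"offset":[0,0,-0.12],"twist":[0,0,0]},{"offset":[0,0.03,-0.17],"twist":[0,0,0]},{"offset":[-0.004,0.09,-0.18],"twist":[0,0,0]},{"offset":[-0.0086,0.15,-0.18],"twist":[0,0,0]},{"offset":[-0.0086,0.2045,-0.18],"twist":[0,0,0]},{"offset":[-0.0086,0.2045,-0.15],"twist":[0,0,0]},{"offset":[-0.0086,0.2045,-0.12],"twist":[0,0,0]},{"offset":[-0.0086,0.2045,-0.108],"twist":[0,0,0]},{"offset":[-0.0086,0.2045,-0.101],"twist":[0,0,0]},{"offset":[-0.0086,0.2045,-0.096],"twist":[0,0,0]},{"offset":[-0.0086,0.2045,-0.093],"twist":[0,0,0]},{"offset":[-0.0086,0.2045,-0.093],"twist":[0,0,0]},{"offset":[-0.0086,0.2045,-0.093],"twist":[0,0,0]},{"offset":[-0.0086,0.2045,-0.093],"twist":[0,0,0]}]'
python3 -m crank '[{"offset":[0,0,0],"twist":[0,0,0]},{"offset":[0,0,0],"twist":[0,0,0]},{"offset":[0,0,0],"twist":[0,0,0]},{"offset":[0,0,-0.03],"twist":[0,0,0]},{"offset":[0,0,-0.08],"twist":[0,0,0]},{"offset":[0,0,-0.08],"twist":[0,0,0]}]' 0.5 30
python3 - <<'E'
from h import *
rows([.516,-.2928,.06],rot([.128,.992,0]))
t=get_image("top")[:,:,::-1];w=get_image("wrist")[:,:,::-1]
cv2.imwrite("pics/t7.png",np.hstack([cv2.resize(t[100:280,200:420],(440,360)),cv2.resize(w,(360,360))]))
E
```

```text
t: 25.52
tool_pos: [0.5002, -0.0924, 0.0998]
tool_rot: [0.202, 3.132, -0.003]
contact_force: [0.3, -0.9, 0.1]
opening: 0.0246
grip_force: 30.1
t: 26.28
tool_pos: [0.5025, -0.093, 0.1846]
tool_rot: [0.201, 3.124, -0.006]
contact_force: [0.8, -0.4, 0.1]
opening: 0.0427
grip_force: 0.0
offset [-0.0376, -0.1961, 0.1257] twist [-0.2, 0.6, -0.0]
```

View pics/t7.png

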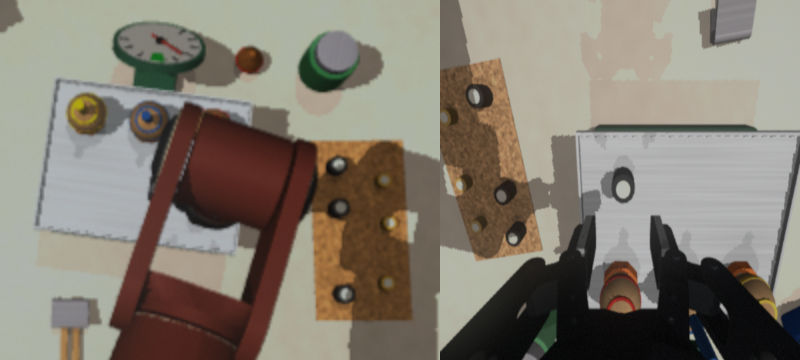

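Iron stands on the pan at wrist px (623,185) in the composite, and the mat is unchanged. Next iron: big2.

```bash
python3 -m crank '[{"offset":[-0.01,-0.06,0],"twist":[0,0,0]},{"offset":[-0.02,-0.12,0],"twist":[0,0,0]},{"offset":[-0.03,-0.17,0.02],"twist":[0,0,0]},{"offset":[-0.0355,-0.197,0.06],"twist":[0,0,0]},{"offset":[-0.0355,-0.197,0.11],"twist":[0,0,0]},{"offset":[-0.0355,-0.197,0.15],"twist":[0,0.3,0]},{"offset":[-0.0355,-0.197,0.168],"twist":[0,0.3,0]},{"offset":[-0.0355,-0.197,0.177],"twist":[0,0.3,0]},{"offset":[-0.0355,-0.197,0.177],"twist":[0,0.3,0]}]' 0.5 30
python3 -m crank '[{"offset":[0,0,0],"twist":[0,0,0]},{"offset":[0,0,0],"twist":[0,0,0]},{"offset":[0,0,0],"twist":[0,0,0]},{"offset":[0,0,0],"twist":[0,0,0]}]' 0 30
python3 - <<'E'
from h import *
for k in (-.03,):
  rows([.510+.128*k,-.018+.992*k,.091],rot([.128,.992,0]))
E
```

```text
t: 27.5
tool_pos: [0.5102, -0.2924, 0.003]
tool_rot: [-0.201, -3.132, 0.002]
contact_force: [0.8, 0.2, 0.4]
opening: 0.0423
grip_force: 0.0
t: 28.0
tool_pos: [0.5112, -0.2932, 0.0046]
tool_rot: [-0.202, -3.134, 0.005]
contact_force: [0.1, 1.1, 6.5]
opening: 0.0249
grip_force: 30.0
offset [0.0365, 0.2425, -0.0871] twist [-0.2, -0.0, -0.0]
```

```bash
python3 -m crank '[{"offset":[0,0,-0.06],"twist":[0,0,0]},{"offset":[0,0,-0.12],"twist":[0,0,0]},{"offset":[0.01,0.03,-0.17],"twist":[0,0,0]},{"offset":[0.02,0.09,-0.185],"twist":[0,0,0]},{"offset":[0.03,0.15,-0.185],"twist":[0,0,0]},{"offset":[0.0365,0.21,-0.185],"twist":[0,0,0]},{"offset":[0.0365,0.2575,-0.185],"twist":[0,0,0]},{"offset":[0.0365,0.2575,-0.14],"twist":[0,0,0]},{"offset":[0.0365,0.2575,-0.11],"twist":[0,0,0]},{"offset":[0.0365,0.2575,-0.1],"twist":[0,0,0]},{"offset":[0.0365,0.2575,-0.093],"twist":[0,0,0]},{"offset":[0.0365,0.2575,-0.088],"twist":[0,0,0]},{"offset":[0.0365,0.2575,-0.085],"twist":[0,0,0]},{"offset":[0.0365,0.2575,-0.085],"twist":[0,0,0]},{"offset":[0.0365,0.2575,-0.085],"twist":[0,0,0]},{"offset":[0.0365,0.2575,-0.085],"twist":[0,0,0]}]'
python3 -m crank '[{"offset":[0,0,0],"twist":[0,0,0]},{"offset":[0,0,0],"twist":[0,0,0]},{"offset":[0,0,0],"twist":[0,0,0]},{"offset":[0,0,-0.03],"twist":[0,0,0]},{"offset":[0,0,-0.09],"twist":[0,0,0]},{"offset":[0,0,-0.09],"twist":[0,0,0]}]' 0.42 30
python3 - <<'E'
from h import *
rows([.4965,-.3605,.06],rot([.128,.992,0]))
t=get_image("top")[:,:,::-1];s=get_image("scene")[:,:,::-1]
cv2.imwrite("pics/t8.png",np.hstack([cv2.resize(t[100:280,200:420],(440,360)),cv2.resize(s[200:290,230:320],(360,360),interpolation=2)]))
E
```

```text
t: 30.0
tool_pos: [0.5074, -0.0323, 0.0879]
tool_rot: [-0.202, -3.132, 0.002]
contact_force: [1.0, -0.8, 0.6]
opening: 0.0248
grip_force: 30.1
t: 30.75
tool_pos: [0.5109, -0.0328, 0.1837]
tool_rot: [0.201, 3.128, -0.004]
contact_force: [0.9, 0.6, 0.1]
opening: 0.0361
grip_force: 0.0
offset [-0.0268, -0.3266, 0.1247] twist [-0.1, 0.4, -0.0]
```

View pics/t8.png

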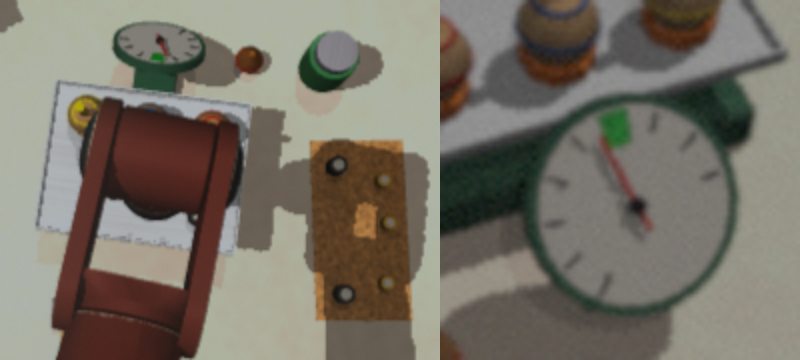

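The needle is at about 0.044, just short of green, and everything is standing. Next I add a brass weight from (.4965,−.3605).

```bash
python3 -m crank '[{"offset":[-0.005,-0.06,-0.01],"twist":[0,0,0]},{"offset":[-0.01,-0.12,-0.01],"twist":[0,0,0]},{"offset":[-0.015,-0.18,-0.01],"twist":[0,0,0]},{"offset":[-0.02,-0.24,0],"twist":[0,0,0]},{"offset":[-0.0312,-0.29,0.01],"twist":[0,0,0]},{"offset":[-0.0312,-0.327,0.05],"twist":[0,0,0]},{"offset":[-0.0312,-0.327,0.11],"twist":[0,0,0]},{"offset":[-0.0312,-0.327,0.15],"twist":[0,0,0]},{"offset":[-0.0312,-0.327,0.168],"twist":[0,0,0]},{"offset":[-0.0312,-0.327,0.174],"twist":[0,0,0]},{"offset":[-0.0312,-0.327,0.174],"twist":[0,0,0]}]' 0.42 30
python3 -m crank '[{"offset":[0,0,0],"twist":[0,0,0]},{"offset":[0,0,0],"twist":[0,0,0]},{"offset":[0,0,0],"twist":[0,0,0]},{"offset":[0,0,0],"twist":[0,0,0]}]' 0 25
python3 - <<'E'
from h import *
for k in (.045,):
  rows([.510+.128*k,-.018+.992*k,.0845],rot([.128,.992,0]))
s=get_image("scene");cv2.imwrite("pics/s9.png",s[:,:,::-1])
S=lambda p:(np.array(p,float)-[440,0])/4+[230,200]
tk=S([(604,285),(573,260),(555,222),(559,183),(579,144),(655,122),(689,143),(709,175)])
ang=np.array([0,.5,1,1.5,2,3,3.5,4]);H,_=cv2.findHomography(tk,np.c_[-np.sin(ang),-np.cos(ang)])
np.save("H.npy",H)
E
cat >> h.py <<'E'
def needle(s):
    H=np.load("H.npy");W=cv2.warpPerspective(s,np.array([[100,0,150],[0,100,150],[0,0,1.]])@H,(300,300),flags=cv2.INTER_CUBIC)
    f=W.astype(float);red=f[:,:,0]-(f[:,:,1]+f[:,:,2])/2
    a=np.arange(0,5,.005);r=np.arange(35,80,2.)
    v=[cv2.remap(red.astype(np.float32),(150-r*np.sin(x)).astype(np.float32)[None],(150-r*-0-r*-1*np.cos(x)*-1*-1*0+0-r*0-0+0+ -r*0).astype(np.float32)[None]*0+(150-r*np.cos(x)).astype(np.float32)[None],1).mean() for x in a]
    v=np.array(v);m=v>v.max()*.6;return (a[m]*v[m]).sum()/v[m].sum()/50*1000,W
E
sed -i 's/(150-r\*-0.*)\[None\]\*0+(150/(150/' h.py; grep -n "remap" h.py
python3 - <<'E'
from h import *
for f in("s0","s4","s5","s9"):
  n,W=needle(cv2.imread(f"pics/{f}.png")[:,:,::-1].copy());print(f,round(n,2))
E
```

```text
t: 32.22
tool_pos: [0.4964, -0.361, 0.0048]
tool_rot: [-0.201, -3.133, 0.004]
contact_force: [0.9, -0.3, 0.4]
opening: 0.0358
grip_force: 0.0
t: 32.72
tool_pos: [0.497, -0.3616, 0.006]
tool_rot: [-0.202, -3.134, 0.005]
contact_force: [-0.4, 0.7, 5.8]
opening: 0.0184
grip_force: 24.7
offset [0.0312, 0.3872, -0.0798] twist [-0.2, -0.0, -0.0]
38:    v=[cv2.remap(red.astype(np.float32),(150-r*np.sin(x)).astype(np.float32)[None],(150-r*np.cos(x)).astype(np.float32)[None],1).mean() for x in a]
s0 0.55
s4 7.84
s5 17.7
s9 45.3
```

```bash
python3 -m crank '[{"offset":[0,0,-0.06],"twist":[0,0,0]},{"offset":[0,0,-0.12],"twist":[0,0,0]},{"offset":[0.0,0.04,-0.16],"twist":[0,0,0]},{"offset":[0.01,0.1,-0.175],"twist":[0,0,0]},{"offset":[0.02,0.16,-0.175],"twist":[0,0,0]},{"offset":[0.0312,0.22,-0.175],"twist":[0,0,0]},{"offset":[0.0312,0.28,-0.175],"twist":[0,0,0]},{"offset":[0.0312,0.34,-0.175],"twist":[0,0,0]},{"offset":[0.0312,0.387,-0.175],"twist":[0,0,0]},{"offset":[0.0312,0.387,-0.13],"twist":[0,0,0]},{"offset":[0.0312,0.387,-0.1],"twist":[0,0,0]},{"offset":[0.0312,0.387,-0.088],"twist":[0,0,0]},{"offset":[0.0312,0.387,-0.083],"twist":[0,0,0]},{"offset":[0.0312,0.387,-0.08],"twist":[0,0,0]},{"offset":[0.0312,0.387,-0.08],"twist":[0,0,0]},{"offset":[0.0312,0.387,-0.08],"twist":[0,0,0]}]'
python3 -m crank '[{"offset":[0,0,0],"twist":[0,0,0]},{"offset":[0,0,0],"twist":[0,0,0]},{"offset":[0,0,0],"twist":[0,0,0]},{"offset":[0,0,-0.03],"twist":[0,0,0]},{"offset":[0,0,-0.09],"twist":[0,0,0]},{"offset":[0,0,-0.15],"twist":[0,0,0]},{"offset":[0,0,-0.15],"twist":[0,0,0]},{"offset":[0,0,-0.15],"twist":[0,0,0]},{"offset":[0,0,-0.15],"twist":[0,0,0]}]' 0.35 25
python3 - <<'E'
from h import *
s=get_image("scene");n,W=needle(s);print(n)
f=W.astype(float);g=f[:,:,1]-(f[:,:,0]+f[:,:,2])/2;v,u=np.nonzero((g>40)&(np.hypot(*np.mgrid[-150:150,-150:150])<105));a=np.arctan2(150-u,150-v)%(2*np.pi)/50*1000
print("green",np.percentile(a,[2,50,98]).round(1))
w=get_image("wrist")
cv2.imwrite("pics/s10.png",np.hstack([cv2.resize(W,(400,400)),cv2.resize(w,(400,400))])[:,:,::-1])
E
```

```text
t: 34.78
tool_pos: [0.5154, 0.0271, 0.0843]
tool_rot: [-0.202, -3.133, 0.002]
contact_force: [0.4, -0.3, 0.6]
opening: 0.0185
grip_force: 24.7
t: 35.9
tool_pos: [0.5141, 0.0276, 0.2309]
tool_rot: [-0.201, -3.128, 0.002]
contact_force: [-0.3, -0.7, 1.0]
opening: 0.0298
grip_force: 0.0
49.1813415114832
green [47.  50.7 52.4]
```

View pics/s10.png

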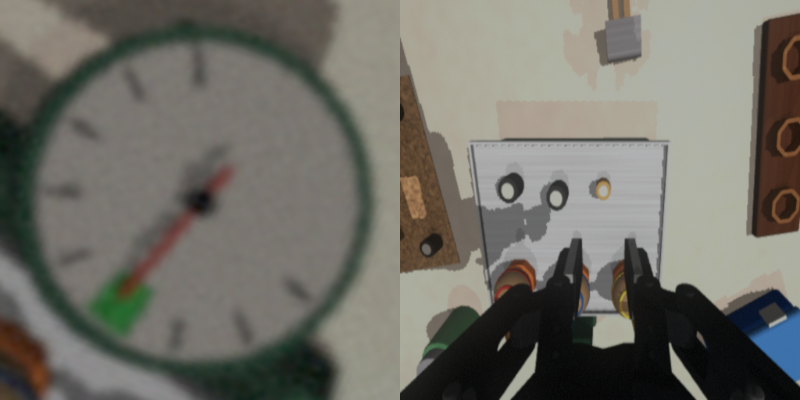

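The needle sits well inside green (about 0.049; sector 0.047–0.053), and the weights stand on the pan. I back off, let it settle, confirm, then hand in.

```bash
python3 -m crank '[{"offset":[0.03,0,-0.05],"twist":[0,0,0]},{"offset":[0.08,0,-0.08],"twist":[0,0,0]},{"offset":[0.12,0,-0.1],"twist":[0,0,0]},{"offset":[0.12,0,-0.1],"twist":[0,0,0]},{"offset":[0.12,0,-0.1],"twist":[0,0,0]},{"offset":[0.12,0,-0.1],"twist":[0,0,0]},{"offset":[0.12,0,-0.1],"twist":[0,0,0]},{"offset":[0.12,0,-0.1],"twist":[0,0,0]},{"offset":[0.12,0,-0.1],"twist":[0,0,0]},{"offset":[0.12,0,-0.1],"twist":[0,0,0]}]'
python3 - <<'E'
from h import *
s=get_image("scene");print(needle(s)[0])
cv2.imwrite("pics/s11.png",cv2.resize(s[120:310,150:350],(600,570))[:,:,::-1])
E
```

```text
t: 37.25
tool_pos: [0.3966, 0.043, 0.3337]
tool_rot: [-0.202, -3.131, 0.002]
contact_force: [-0.1, 0.1, -0.9]
opening: 0.0301
grip_force: 0.0
49.190824595471206
```

View pics/s11.png

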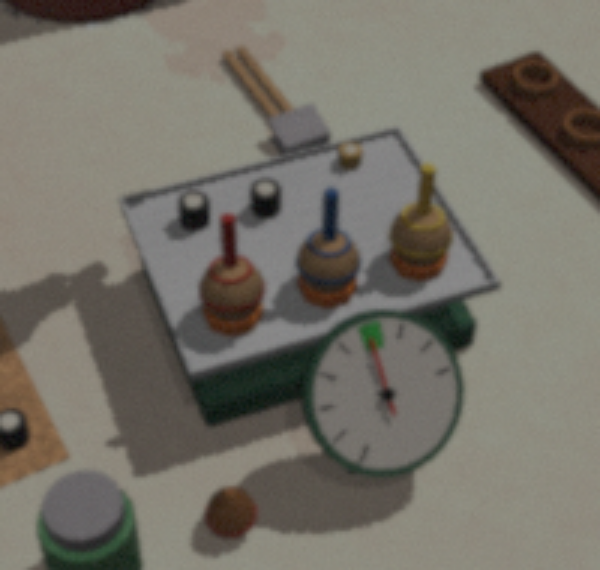

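Run:
```python
from h import *
for n,x,y in(("red",.606,-.1106),("blue",.616,-.0314),("yel",.6262,.0458)):
  print(n,[((proj("scene",[x,y,.111+d])-[150,120])*3).round(0).tolist() for d in(0,.03,.068)])
s=get_image("scene")
for q in("top_a_ball","top_b_ball","top_c_ball"):
  d=cut_out(q,"scene")[0];m=d["region"];v,u=np.nonzero(m);print(q,round(d["confidence"],2),[((np.array([u[v==r].mean(),r])-[150,120])*3).round(0).tolist() for r in sorted(set(v))[::3]])
```

```text
red [[230.0, 288.0], [228.0, 262.0], [226.0, 227.0]]
blue [[326.0, 261.0], [326.0, 234.0], [327.0, 199.0]]
yel [[416.0, 235.0], [419.0, 209.0], [422.0, 174.0]]
top_a_ball 0.89 [[226.0, 216.0], [226.0, 225.0], [228.0, 234.0], [228.0, 243.0], [228.0, 252.0], [230.0, 261.0], [230.0, 270.0], [230.0, 279.0], [230.0, 288.0], [230.0, 297.0], [230.0, 306.0], [230.0, 315.0]]
top_b_ball 0.83 [[330.0, 189.0], [330.0, 198.0], [330.0, 207.0], [328.0, 216.0], [328.0, 225.0], [327.0, 234.0], [328.0, 243.0], [327.0, 252.0], [327.0, 261.0], [328.0, 270.0], [327.0, 279.0], [327.0, 288.0]]
top_c_ball 0.87 [[426.0, 165.0], [426.0, 174.0], [424.0, 183.0], [424.0, 192.0], [423.0, 201.0], [422.0, 210.0], [420.0, 219.0], [420.0, 228.0], [420.0, 237.0], [418.0, 246.0], [420.0, 255.0]]
```

All stems project as vertical within about 2°.

```bash
python3 -c "
from station import *
print(finish_job())"
```

```text
the job is handed in; nothing more can be done
None
```

I've handed the job in: all three tops stand upright in their rings, with two iron weights and one brass weight on the pan and the needle steady at about 0.049, inside the green sector. The arm was clear of everything.

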